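# Put the washed tea things away in their trays

### The job

Four washed pieces of tableware stand loose on the counter in front of the three walnut trays. Put each away in the tray that already holds a piece of the same shape (the glaze does not matter): set it down gently, never dropping it, so that it stands upright and flat on the tray floor inside the rim, touching no other piece. Leave the pieces already in the trays where they stand, and let go of everything.

Things in the scene. Friction and masses are not known exactly. Their poses are not given: they have to be found in the camera images.
- tall_cup: tall straight-sided tea cup, dark glaze, open at the top, 58 mm across, 78 mm high, wall 4 mm, 0.12 to 0.24 kg, standing loose on the counter. Origin: centre of its underside; z up its axis
- sake_white: small sake cup, white glaze, open at the top, 46 mm across at the rim, 43 mm at 10 mm height, 35 mm at the foot, 40 mm high, 0.05 to 0.1 kg, standing loose on the counter. Origin: centre of its underside; z up its axis
- sake_blue: small sake cup, dark blue glaze, same shape and size as sake_white, standing loose on the counter. Origin: centre of its underside; z up its axis
- dish: oblong white dish, 90 mm long (its x), 52 mm wide (its y), 22 mm high, upright 5 mm walls, rounded corners, 0.08 to 0.15 kg, standing loose on the counter. Origin: centre of its underside; z up
- tray_tall: the walnut tray that holds one tall cup; the next tall cup goes here. All three trays are alike and fixed to the counter: 130 mm along their x, 220 mm along their y, floor 6 mm above the counter, rim 8 mm thick rising to 16 mm above the counter; inside they measure 114 mm by 204 mm. Origin: centre of the underside, on the counter; z up
- tray_sake: the walnut tray that holds one sake cup; both loose sake cups go here. Same tray and axes as tray_tall
- tray_dish: the walnut tray that holds one oblong dish; the loose dish goes here. Same tray and axes as tray_tall
- tall_stored: tall cup, white glaze, same shape and size as tall_cup, already standing in its tray about 50 mm from the middle towards the tray's +y end: leave it there. Origin: centre of its underside
- sake_stored: sake cup, pale green glaze, same shape and size as sake_white, already standing in its tray about 65 mm from the middle towards the tray's -y end, which leaves room for two more in the row: leave it there. Origin: centre of its underside
- dish_stored: oblong dark dish, same shape and size as dish, already standing in its tray about 50 mm from the middle towards the tray's +y end, lying across the tray (its 90 mm side along the tray's x): leave it there. Origin: centre of its underside; x along its length

How it is judged:
By the outcome, as a careful person would: the job done as asked, in the order asked, and still so for the second after the job is handed in, with the robot touching nothing.
It also fails if it takes over 99 s, if anything falls off the work surface, if the arm or the gripper's body presses on something with over 40 N, if the wrist force passes 120 N, or if a joint passes its speed limit or range.

### The arm

A 6-joint arm with a two-finger parallel gripper is mounted at the origin on the work surface. World frame = base frame: x ahead of the robot, y to its left, z up, the work surface at z = 0. Lengths are in mm, angles in rad, forces in N, time in s.
With the tool pointing down it reaches from about 425 to 1125 mm from the base axis. Payload 14.9 kg.
Tool frame: the origin (TCP) lies on the mounting face of the last link; the fingertips stand 191 mm ahead of it and the grasp point (between the pads) lies 172 mm ahead of it; z points along the fingers, y is the line along which they close (so a half turn about z gives the same grasp; the last joint's range is limited). The gripper opens to 91 mm and grips with 3 to 60 N. Pads are 32 mm wide; open, the fingers measure 118 mm over their backs; the gripper's body (76 mm by 178 mm) begins 60 mm behind the grasp point.
Start: joints at [-1.133, 0.379, 1.734, -0, 1.028, -0.033], TCP at [317.518, -623.861, 404.732] pointing down, gripper open.
Joint ranges: [-2.77, 2.77], [-0.74, 2.19], [0, 2.66], [-1.06, 4.2], [0.31, 2.87], [-3.08, 3.08]. Speed limits (rad/s): [1.89, 1.89, 2.39, 3.14, 3.14, 3.14].

### API

Orientations are given as a unit quaternion [w, x, y, z].
In Python, from bench import robot, viewer gives the robot as it stands (robot), with the cameras (viewer).
- The arm moves only by the tool tcp_steps, called after "Call:" as name(argument=value, ...) on one line, values as JSON. Schema: {"type":"object","properties":{"deltas":{"type":"object","properties":{"rx":{"type":"array","items":{"type":"number"},"minItems":1,"maxItems":12},"ry":{"type":"array","items":{"type":"number"},"minItems":1,"maxItems":12},"rz":{"type":"array","items":{"type":"number"},"minItems":1,"maxItems":12},"x":{"type":"array","items":{"type":"number"},"minItems":1,"maxItems":12},"y":{"type":"array","items":{"type":"number"},"minItems":1,"maxItems":12},"z":{"type":"array","items":{"type":"number"},"minItems":1,"maxItems":12},"jaw":{"type":"array","items":{"type":"number"},"minItems":1,"maxItems":12}},"additionalProperties":false,"required":["rx","ry","rz","x","y","z","jaw"]},"squeeze":{"type":"number"},"only":{"type":"string"},"quiet":{"type":"boolean"},"lines":{"type":"string"}},"required":["deltas"],"additionalProperties":false}. deltas is an object with one list for each field, all of the same length, 1 to 12, a row being the entries at one place: rx, ry, rz (a rotation vector in fractions of the full range, 1 being 2 rad), x, y, z (the shift in a scale on which 1.0 is 75 cm), jaw (the opening from 0.0 (shut) to 1.0 (fully open)); each row is the pose to reach, as a shift and turn from the pose commanded when the call began, along the tool's axes at that moment; what a row does not reach only later rows make up. A row lasts 1/10 s, in which the tool goes at most 50 mm and 0.15 rad, less where a joint would pass 70% of its speed; a pose out of reach is approached as far as the arm can. The fingers move at their own pace and stop on an object; squeeze is the grip in N (left out, the last holds). Time passes only in rows, so rows that do not move let the fingers close. The tool returns the time, the measured TCP pose, the force, the opening and the grip force at its end. only (a regular expression) keeps the lines of the reply that match it, lines (a string "A,B") keeps lines A to B, and quiet returns only ok. A shift or turn number past 1, either way, is cut back to 1. Input that does not fit is refused with a message, and nothing moves.
- robot.state(): the state, without advancing time (a new reading comes with each control period).
- viewer.snapshot(name): name is "scene" or "top" or "wrist"; returns the picture (384x512x3 uint8, red, green, blue); there is no depth.
- viewer.camera_model(name): a dict with "vertical_fov" (degrees; the focal length in pixels is half the picture's height over the tangent of half this angle, whatever the lens; pixels are square), "cx", "cy" (the principal point, pixels), "origin" and "rotation" of the camera in the world. Camera axes: x right, y up, looking along -z (the intrinsics and any distortion apply to the point x, -y, -z); pixel columns grow to the right and rows downward; lengths in mm; the calibration is good to about 2 mm. A picture is of the moment at which its call begins: read the wrist's pose just before it. camera_model takes no time and is no camera call; for the wrist camera it gives the pose at the moment of the call.
- robot.sign_off(): hands the job in; it is judged then, once.
The state is a dict: "time": time; "joint_positions": joint angles; "qvel": joint speeds; "joint_efforts": joint torques, N m; "ee_pos": TCP position; "ee_rot": TCP orientation; "wrist_force": force on the tool from outside, world axes, zero at the start; "torque": the same for the moment, N m; "opening": opening from 0.0 (shut) to 1.0 (fully open); "gripper_force": force on a finger pad.
Only numpy, scipy, OpenCV 4.12 (cv2) and the standard library are available. Lean on these libraries where they do the work, as an engineer would, in place of code of your own. Each camera call takes 0.05 s, during which the arm holds its last target. There are 200 camera calls.

## Working session

There is one attempt and no reset: what is moved stays moved. The work goes in short steps, Python scripts to look and compute and a tool call to move; the robot and the scene stay as the last step left them, time stands still between calls to the robot, and variables do not carry over. Pictures are saved under pics/ and viewed, at most 14 in all, crops included, and the job is handed in when it is done.

```bash
ls; mkdir -p pics; python3 - <<'E'
from bench import robot, viewer
import cv2
for n in("scene","top"):
    cv2.imwrite(f"pics/{n}0.png",viewer.snapshot(n)[:,:,::-1]); print(n,viewer.camera_model(n))
print(robot.state()); print(viewer.camera_model("wrist"))
E
```

```text
bench.py
pics
scene {'vertical_fov': 51.216096500938676, 'cx': 255.13165793570437, 'cy': 189.30577961284467, 'origin': array([1167.75280963,   73.1613952 ,  838.58855342]), 'rotation': array([0.6308205 , 0.23675057, 0.25152877, 0.69480065])}
top {'vertical_fov': 54.06158029846255, 'cx': 257.41804564356244, 'cy': 196.2114431318873, 'origin': array([453.97351428,  43.09309139, 869.1152995 ]), 'rotation': array([ 0.71087605,  0.02021562, -0.01688602, -0.7028239 ])}
{'time': 0.1, 'joint_positions': array([-1.13329753e+00,  3.79337961e-01,  1.73467926e+00, -2.31596911e-05,
        1.02849717e+00, -3.33325485e-02]), 'qvel': array([-9.88733268e-04, -6.46173949e-04, -2.40664644e-03, -2.89019084e-05,
       -2.38875279e-03,  3.41393902e-04]), 'joint_efforts': array([ 8.16118572e-04, -7.65046120e+01, -4.35291016e+01,  6.52212370e-02,
        3.98037722e-02,  5.34301563e-06]), 'ee_pos': array([ 317.44811492, -623.71027573,  404.18782183]), 'ee_rot': array([-4.49498610e-04,  9.72415973e-01,  2.33253004e-01, -1.02214763e-04]), 'wrist_force': array([-0.0854368 , -0.28900431,  0.25563319]), 'torque': array([0.01715621, 0.00837902, 0.02172907]), 'gripper_force': 0.0, 'opening': 1.000612757381024}
{'vertical_fov': 62.59526518005436, 'cx': 257.89128955144366, 'cy': 186.86924541936747, 'origin': array([ 381.4069537 , -591.13629053,  384.38834206]), 'rotation': array([ 0.84571188, -0.11000189,  0.06800128, -0.51773239])}
```

View pics/top0.png

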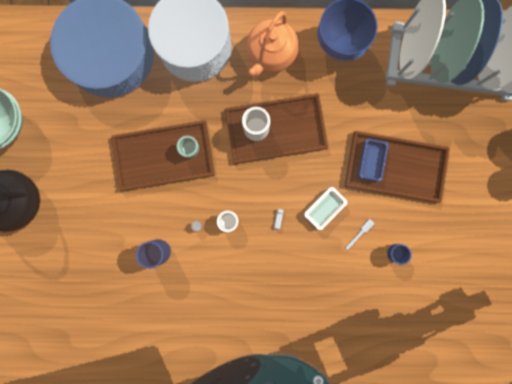

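View pics/scene0.png

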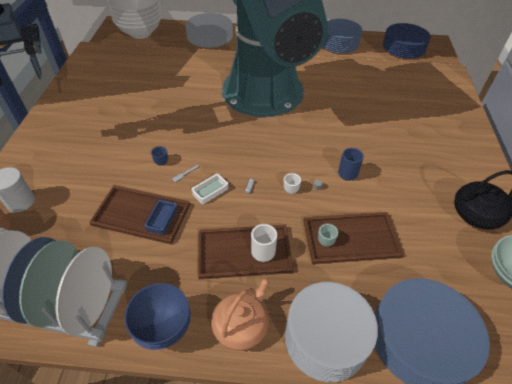

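The top view shows the loose pieces: tall cup (155,253), white sake (228,221), dish (326,208) and blue sake (400,254). The sake, tall and dish trays run left to right at about (162,156), (276,130) and (397,167). The scene view shows the same pieces from the far side. I'll zoom in and extract contours next.

```bash
cat > h.py <<'E'
import numpy as np, cv2
from scipy.spatial.transform import Rotation as R
from bench import robot, viewer
def rot(q): return R.from_quat(np.roll(q,-1)).as_matrix()
def ray(cm,uv,shape=384):
    f=shape/2/np.tan(np.radians(cm["vertical_fov"])/2)
    d=np.array([(uv[0]-cm["cx"])/f,-(uv[1]-cm["cy"])/f,-1.]); d=rot(cm["rotation"])@d
    return cm["origin"],d/np.linalg.norm(d)
def plane(cm,uv,z):
    o,d=ray(cm,uv); return o+d*(z-o[2])/d[2]
def tri(*cuv):
    A=np.zeros((3,3));b=np.zeros(3);rs=[ray(c,u) for c,u in cuv]
    for o,d in rs: P=np.eye(3)-np.outer(d,d);A+=P;b+=P@o
    x=np.linalg.solve(A,b); return x,max(np.linalg.norm(np.cross(x-o,d)) for o,d in rs)
def proj(cm,p):
    f=192/np.tan(np.radians(cm["vertical_fov"])/2)
    q=rot(cm["rotation"]).T@(np.asarray(p)-cm["origin"]); return np.array([cm["cx"]-f*q[0]/q[2],cm["cy"]+f*q[1]/q[2]])
E
python3 - <<'E'
from h import *
for n,(x0,x1,y0,y1) in {"top":(100,460,85,280),"scene":(80,410,135,285)}.items():
    im=cv2.imread(f"pics/{n}0.png"); hsv=cv2.cvtColor(im,cv2.COLOR_BGR2HSV)
    c=cv2.resize(im[y0:y1,x0:x1],None,fx=2.2,fy=2.2,interpolation=cv2.INTER_CUBIC); cv2.imwrite(f"pics/{n}z.png",c)
    wood=((hsv[...,0]<22)&(hsv[...,1]>70))
    m=(~wood).astype(np.uint8)
    k,l,s,ce=cv2.connectedComponentsWithStats(m)
    for i in range(1,k):
        if s[i,4]>40 and x0<ce[i][0]<x1 and y0<ce[i][1]<y1: print(n,s[i],ce[i].round(1),hsv[l==i].mean(0).round())
E
```

```text
top [241 106  30  35 819] [255.7 122.8] [ 18.  25. 181.]
top [176 135  23  23 413] [187.2 146.4] [ 55.  32. 149.]
top [ 357  138   32   44 1072] [372.8 159.6] [117.  78. 119.]
top [ 304  187   43   43 1017] [325. 208.] [ 44.  22. 225.]
top [274 209  10  21 139] [278.3 218.6] [ 49.  16. 204.]
top [216 211  23  21 376] [227. 221.] [ 19.  25. 217.]
top [346 219  28  31 199] [361.  232.2] [ 38.  19. 210.]
top [191 221  11  10  83] [195.9 225.8] [ 17.  33. 181.]
top [136 240  35  29 781] [152.3 253.5] [132.  49. 101.]
top [387 244  25  21 402] [399.2 253.7] [114.  77.  93.]
scene [151 146  17  19 261] [159.3 155. ] [113.  91.  77.]
scene [338 147  26  33 643] [350.3 163.4] [111.  96.  84.]
scene [172 165  27  17 112] [183.3 173.7] [ 48.  19. 151.]
scene [191 173  38  31 695] [209.6 188.2] [ 34.  20. 168.]
scene [283 173  18  21 315] [291.4 182.6] [ 16.  19. 170.]
scene [245 178   9  15  89] [249.2 185.5] [ 65.  17. 149.]
scene [314 180   9  10  74] [317.5 184.2] [ 17.  20. 125.]
scene [144 199  34  36 795] [160.7 216.6] [115.  95.  86.]
scene [251 223  27  39 887] [263.4 242.1] [ 16.  15. 164.]
scene [318 223  21  24 399] [327.4 234.3] [ 64.  29. 126.]
```

View pics/topz.png

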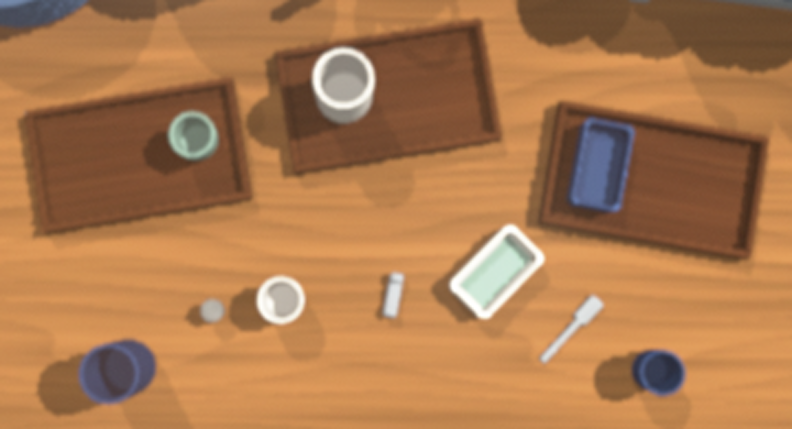

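View pics/scenez.png

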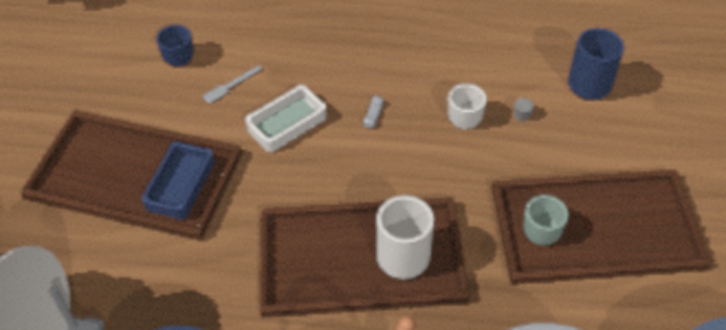

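The zoomed top crop (scale 2.2, offset 100,85) shows the loose rims at about tall (111,373), white (281,300) and blue (660,372). The dish is at (497,271). The zoomed scene crop (offset 80,135) shows the same rims and all the tray corners. A spoon, a stub and a cork lie between the pieces and must be left alone.

```bash
python3 - <<'E'
from h import *
T,S=[viewer.camera_model(n) for n in("top","scene")]
t=lambda p:np.array(p)/2.2+[100,85]-.3
s=lambda p:np.array(p)/2.2+[80,135]-.3
o=dict(tall=((111,373),(599,48)),white=((281,300),(467,100)),blue=((660,372),(176,41)),dish=((497,271),(287,113)),
 tstored=((344,79),(405,216)),sstored=((194,135),(546,211)),dstored=((605,163),(183,177)))
for k,(a,b) in o.items():
    x,e=tri((T,t(a)),(S,s(b))); print(k,x.round(1),"gap",round(e,1))
trays=dict(sake=([(25,115),(235,80),(250,198),(38,235)],[(711,266),(512,281),(492,180),(683,172)]),
 tall=([(272,55),(482,20),(500,138),(295,173)],[(470,300),(262,312),(262,207),(460,199)]),
 dish=([(562,102),(766,140),(748,258),(542,222)],[(205,237),(25,195),(78,114),(243,150)]))
for k,(A,B) in trays.items():
    c=np.array([tri((T,t(a)),(S,s(b)))[0] for a,b in zip(A,B)])
    # y axis of the tray = long axis toward image left (+y)
    ly=(c[0]-c[1]+c[3]-c[2])/2; lx=(c[0]-c[3]+c[1]-c[2])/2
    cen=c.mean(0); print(k,"cen",cen.round(1),"len",np.linalg.norm(ly).round(),np.linalg.norm(lx).round(),"yaw",np.arctan2(-ly[0],ly[1]).round(3),np.arctan2(lx[1],lx[0]).round(3),
      "topplane",np.mean([plane(T,t(a),16) for a in A],0).round(1),"scene",np.mean([plane(S,s(a),16) for a in B],0).round(1))
# dish angle from top mask
im=cv2.imread("pics/top0.png");hsv=cv2.cvtColor(im,cv2.COLOR_BGR2HSV);m=(~((hsv[...,0]<22)&(hsv[...,1]>70))).astype(np.uint8)
for n,x,y in(("dish",325,208),("dst",373,160)):
    l=cv2.connectedComponents(m)[1]; p=np.argwhere(l==l[y,x])[:,::-1].astype(np.float32)
    b=cv2.boxPoints(cv2.minAreaRect(p)); w=np.array([plane(T,q,22) for q in b]); print(n,w.mean(0).round(1),[(np.linalg.norm(d).round(),np.arctan2(d[1],d[0]).round(3)) for d in(w[1]-w[0],w[2]-w[1])])
E
```

```text
tall [370.5 273.1  68.6] gap 0.4
white [441.9 114.2  33.3] gap 1.1
blue [ 374.  -266.8   29.9] gap 1.9
dish [ 473.9 -104.9   20.3] gap 1.7
tstored [654.8  53.   84.7] gap 1.3
sstored [606.4 203.9  45.4] gap 1.7
dstored [ 585.2 -210.3   25.3] gap 5.5
sake cen [589.9 270.6   7.8] len 225.0 128.0 yaw 0.179 0.149 topplane [588.4 266.5  16. ] scene [595.1 270.   16. ]
tall cen [656.1   9.6  10. ] len 221.0 128.0 yaw 0.172 0.163 topplane [654.7   7.2  16. ] scene [659.6  11.8  16. ]
dish cen [ 570.7 -269.6    6.9] len 218.0 127.0 yaw -0.167 -0.164 topplane [ 569.8 -269.8   16. ] scene [ 577.9 -262.2   16. ]
dish [ 473.1 -105.5   22. ] [(np.float64(93.0), np.float64(-0.777)), (np.float64(55.0), np.float64(-2.352))]
dst [ 584.7 -213.    22. ] [(np.float64(96.0), np.float64(-0.198)), (np.float64(59.0), np.float64(-1.76))]
```

```bash
cat >> h.py <<'E'
def go(x,y,z,psi):
    "shift (tool axes) that puts the GRASP POINT at x,y,z, tool down, yaw psi"
    s=robot.state(); M=rot(s["ee_rot"])
    c,n=np.cos(psi),np.sin(psi); G=np.array([[c,n,0],[n,-c,0],[0,0,-1.]])
    print("rv",R.from_matrix(M.T@G).as_rotvec().round(3),"d",(M.T@(np.array([x,y,z+172.])-s["ee_pos"])).round(1),"t",round(s["time"],1))
E
python3 -c "
from h import *
T=viewer.camera_model('top')
print(plane(T,(227.7,221.2),40),plane(T,(150.1,254.8),78),plane(T,(401,254.2),40))
go(440,60,220,1.735)"
```

```text
[441.73113121 111.97330186  40.        ] [370.32356587 270.00325664  78.        ] [ 374.17082952 -267.90615788   40.        ]
rv [-1.000e-03 -1.000e-03 -1.264e+00] d [ 419.4 -553.7   12.7] t 0.1
```

Careful with the scale: shifts go in shares of 75 cm and turns go in shares of 2 rad. That gives: -554 mm / 750 = -0.7387, 419 mm / 750 = 0.5587, -1.264 rad / 2 = -0.632.

Call:
tcp_steps(deltas={"rx": [0,0,0,0,0,0,0,0,0,0,0,0],"ry": [0,0,0,0,0,0,0,0,0,0,0,0],"rz": [-0.632,-0.632,-0.632,-0.632,-0.632,-0.632,-0.632,-0.632,-0.632,-0.632,-0.632,-0.632],"x": [0.5587,0.5587,0.5587,0.5587,0.5587,0.5587,0.5587,0.5587,0.5587,0.5587,0.5587,0.5587],"y": [-0.7387,-0.7387,-0.7387,-0.7387,-0.7387,-0.7387,-0.7387,-0.7387,-0.7387,-0.7387,-0.7387,-0.7387],"z": [0.0173,0.0173,0.0173,0.0173,0.0173,0.0173,0.0173,0.0173,0.0173,0.0173,0.0173,0.0173],"jaw": [1,1,1,1,1,1,1,1,1,1,1,1]})

```text
time: 1.3
ee_pos: [422.7, -31.3, 393.6]
ee_rot: [0.0, 0.647, 0.763, 0.0]
wrist_force: [0.8, -0.6, 0.7]
opening: 1.0
gripper_force: 0.0
```

```bash
python3 -c "
from h import *
go(440,60,220,1.735)"
```

```text
rv [ 0.  0. -0.] d [87.3 32.   1.6] t 1.3
```

Scaled: 87 mm / 750 = 0.116, 32 mm / 750 = 0.0427.

Call:
tcp_steps(deltas={"rx": [0,0,0,0],"ry": [0,0,0,0],"rz": [0,0,0,0],"x": [0.116,0.116,0.116,0.116],"y": [0.0427,0.0427,0.0427,0.0427],"z": [0.0027,0.0027,0.0027,0.0027],"jaw": [1,1,1,1]})

```text
time: 1.7
ee_pos: [440.2, 58.5, 391.2]
ee_rot: [-0.0, 0.646, 0.763, -0.0]
wrist_force: [0.3, 0.4, -0.0]
opening: 0.997
gripper_force: 0.0
```

```bash
python3 - <<'E'
from h import *
c=viewer.camera_model("wrist");im=viewer.snapshot("wrist");cv2.imwrite("pics/w1.png",im[:,:,::-1])
import json;json.dump({k:np.array(v).tolist() for k,v in c.items()},open("w1.json","w"))
for n,p in dict(white=(442,112,40),tall=(370,270,78),dish=(473,-105,22)).items(): print(n,proj(c,p))
E
```

```text
white [268.80490433 122.74421947]
tall [214.937818   -93.99028493]
dish [262.34307795 298.60395425]
```

View pics/w1.png

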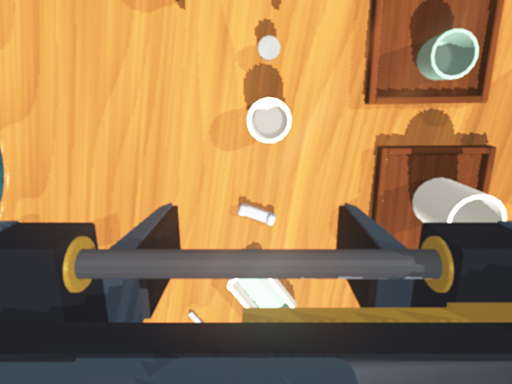

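The wrist view shows the white rim at (269,120), the cork at (269,47) and the stub at (257,214). The camera looks straight down ahead of the fingers.

```bash
python3 - <<'E'
from h import *
import json
c={k:np.array(v) for k,v in json.load(open("w1.json")).items()};T=viewer.camera_model("top")
im=cv2.imread("pics/w1.png");h=cv2.cvtColor(im,cv2.COLOR_BGR2HSV)
m=((h[...,1]<60)&(h[...,2]>120)).astype(np.uint8); l=cv2.connectedComponents(m)[1]
y,x=np.argwhere(l[:200]==l[105,255] if l[105,255] else l[:200]==l[120,250]).T; print(x.min(),x.max(),y.min(),y.max())
e=cv2.fitEllipse(cv2.convexHull(np.stack([x,y],1).astype(np.int32)));print(e)
print(tri((T,(227.7,221.2)),(c,e[0])),plane(c,e[0],40), plane(c,e[0],36))
for n in ((213,73)):pass
E
```

```text
246 291 97 142
((268.6397705078125, 119.74431610107422), (45.191017150878906, 46.155033111572266), 10.106217384338379)
(array([441.78148637, 113.880025  ,  18.93841288]), np.float64(0.3938990724774276)) [441.30111017 114.95199961  40.        ] [441.46104822 114.77804341  36.        ]
```

```bash
python3 -c "
from h import *
go(441.5,113.5,26,1.735)"
```

```text
rv [-0.001  0.     0.001] d [ 54.9  10.6 193.3] t 1.8
5:connect(sys.argv[1:4])
```

Scaled: 193 mm / 750 = 0.2573, 188 mm / 750 = 0.2507.

Call:
tcp_steps(deltas={"rx": [0,0,0,0,0,0,0,0,0,0],"ry": [0,0,0,0,0,0,0,0,0,0],"rz": [0,0,0,0,0,0,0,0,0,0],"x": [0.0733,0.0733,0.0733,0.0733,0.0733,0.0733,0.0733,0.0733,0.0733,0.0733],"y": [0.0141,0.0141,0.0141,0.0141,0.0141,0.0141,0.0141,0.0141,0.0141,0.0141],"z": [0.0533,0.1067,0.16,0.1933,0.22,0.24,0.2507,0.2573,0.2573,0.2573],"jaw": [1,1,1,1,1,1,1,1,1,1]})

```text
time: 2.75
ee_pos: [442.1, 113.5, 199.1]
ee_rot: [0.0, 0.647, 0.763, 0.0]
wrist_force: [-0.3, -0.2, 1.3]
opening: 1.003
gripper_force: 0.0
```

```bash
python3 -c "
from h import *
go(441.5,113.5,26,1.735)"
```

```text
rv [ 0.001 -0.    -0.001] d [ 0.1 -0.6  1.1] t 2.8
```

Call:
tcp_steps(deltas={"rx": [0,0,0,0,0,0,0,0],"ry": [0,0,0,0,0,0,0,0],"rz": [0,0,0,0,0,0,0,0],"x": [0,0,0,0,0,0,0,0],"y": [0,0,0,0,0,0,0,0],"z": [0,0,0,0,0,0,0,0],"jaw": [0.6,0.45,0.4,0.4,0.4,0.4,0.4,0.4]}, squeeze=8)

```text
time: 3.55
ee_pos: [441.8, 113.8, 198.5]
ee_rot: [-0.0, 0.647, 0.763, -0.0]
wrist_force: [-0.3, 0.2, 1.1]
opening: 0.5
gripper_force: 8.0
```

Scaled: -190 mm / 750 = -0.2533, -170 mm / 750 = -0.2267.

Call:
tcp_steps(deltas={"rx": [0,0,0,0,0,0,0],"ry": [0,0,0,0,0,0,0],"rz": [0,0,0,0,0,0,0],"x": [0,0,0,0,0,0,0],"y": [0,0,0,0,0,0,0],"z": [-0.0133,-0.04,-0.08,-0.1333,-0.1867,-0.2267,-0.2533],"jaw": [0.4,0.4,0.4,0.4,0.4,0.4,0.4]})

```text
time: 4.25
ee_pos: [441.7, 113.7, 391.5]
ee_rot: [0.001, 0.647, 0.763, 0.001]
wrist_force: [0.4, 0.4, -1.2]
opening: 0.498
gripper_force: 8.0
```

```bash
python3 -c "
from h import *
go(590,190,215,1.735)"
```

```text
rv [ 0.003 -0.    -0.   ] d [ 51.  158.7   5. ] t 4.2
```

Scaled: 159 mm / 750 = 0.212, 147 mm / 750 = 0.196.

Call:
tcp_steps(deltas={"rx": [0,0,0,0,0,0,0],"ry": [0,0,0,0,0,0,0],"rz": [0,0,0,0,0,0,0],"x": [0.016,0.0333,0.0507,0.0627,0.068,0.068,0.068],"y": [0.0493,0.1053,0.1587,0.196,0.212,0.212,0.212],"z": [0.0013,0.0027,0.0053,0.0067,0.0067,0.0067,0.0067],"jaw": [0.4,0.4,0.4,0.4,0.4,0.4,0.4]})

```text
time: 4.95
ee_pos: [589.4, 189.6, 383.5]
ee_rot: [-0.0, 0.647, 0.763, -0.0]
wrist_force: [0.5, -0.7, -1.1]
opening: 0.501
gripper_force: 8.0
```

```bash
python3 - <<'E'
from h import *
c=viewer.camera_model("wrist");im=viewer.snapshot("wrist");cv2.imwrite("pics/w2.png",im[:,:,::-1])
import json;json.dump({k:np.array(v).tolist() for k,v in c.items()},open("w2.json","w"))
E
```

```text
(no output)
```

View pics/w2.png

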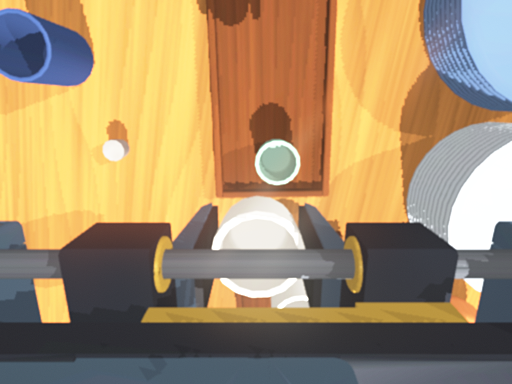

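The wrist view shows the sake tray's near end, with outer corners at about (217,195) and (328,193) and side edges leaving the top at x=208 and x=336. The stored green rim is at (278,161). The white cup is held straight between the pads at (258,247), and the tall cup rim is at (21,46).

```bash
python3 - <<'E'
from h import *
import json
c={k:np.array(v) for k,v in json.load(open("w2.json")).items()};T=viewer.camera_model("top")
P=[plane(c,p,16) for p in((208,0),(217,195),(328,193),(336,0))]
for p in P: print(p.round(1))
L=P[0]-P[1];Rr=P[3]-P[2];print("yaws",[np.arctan2(-d[0],d[1]).round(3) for d in(L,Rr,)],"end",np.arctan2((P[2]-P[1])[1],(P[2]-P[1])[0]).round(3),np.linalg.norm(P[2]-P[1]))
th=.16
print("centre from end",((P[1]+P[2])/2+110*np.array([-np.sin(th),np.cos(th),0])).round(1))
print("stored",plane(c,(278,161),46),"top",plane(T,np.array((194,135))/2.2+[99.7,84.7],46),tri((c,(278,161)),(T,np.array((194,135))/2.2+[99.7,84.7])))
print("tall",plane(c,(21,46),78),tri((c,(21,46)),(T,(150.1,254.8))))
im=cv2.imread("pics/w2.png");print(im[100,200:225].tolist(),im[100,320:345].tolist())
E
```

```text
[512.3 349.2  16. ]
[547.4 152.3  16. ]
[672.4 175.6  16. ]
[636.6 369.9  16. ]
yaws [np.float64(0.176), np.float64(0.182)] end 0.184 127.16444201064117
centre from end [592.3 272.5  16. ]
stored [606.48142835 207.64164666  46.        ] top [606.30351789 201.99245192  46.        ] (array([608.44405704, 205.00065958,  31.13880216]), np.float64(0.6199268270203901))
tall [373.5729997  273.46559146  78.        ] (array([369.22887055, 272.90598012,  71.1512791 ]), np.float64(0.9648121767696743))
[[96, 185, 245], [95, 184, 245], [95, 184, 244], [95, 182, 244], [95, 182, 244], [100, 189, 247], [104, 195, 249], [103, 194, 249], [101, 192, 248], [98, 189, 248], [86, 169, 239], [69, 128, 204], [61, 107, 183], [63, 111, 190], [65, 113, 194], [67, 116, 197], [68, 119, 202], [66, 113, 196], [53, 91, 160], [52, 85, 147], [57, 96, 167], [61, 103, 179], [62, 105, 181], [62, 107, 185], [60, 107, 188]] [[61, 105, 183], [58, 102, 180], [52, 89, 158], [45, 76, 137], [44, 76, 133], [48, 84, 148], [57, 101, 176], [66, 117, 202], [70, 122, 210], [70, 123, 210], [71, 125, 212], [70, 125, 215], [77, 143, 232], [100, 188, 251], [114, 211, 254], [114, 211, 253], [116, 211, 253], [113, 208, 253], [109, 205, 252], [107, 204, 252], [109, 207, 252], [114, 214, 253], [116, 218, 254], [118, 221, 254], [118, 219, 254]]
```

```bash
python3 -c "
from h import *
go(580,332.5,50,1.751)"
```

```text
rv [-0.001  0.    -0.016] d [142.6  14.4 161.5] t 5.0
```

Scaled: 161 mm / 750 = 0.2147, 150 mm / 750 = 0.2, -0.016 rad / 2 = -0.008.

Call:
tcp_steps(deltas={"rx": [0,0,0,0,0,0,0,0,0,0,0],"ry": [0,0,0,0,0,0,0,0,0,0,0],"rz": [-0.008,-0.008,-0.008,-0.008,-0.008,-0.008,-0.008,-0.008,-0.008,-0.008,-0.008],"x": [0.0467,0.1,0.1533,0.184,0.1907,0.1907,0.1907,0.1907,0.1907,0.1907,0.1907],"y": [0.0053,0.0107,0.016,0.0187,0.0187,0.0187,0.0187,0.0187,0.0187,0.0187,0.0187],"z": [0,0,0,0.0267,0.0667,0.12,0.1667,0.2,0.2147,0.2147,0.2147],"jaw": [0.4,0.4,0.4,0.4,0.4,0.4,0.4,0.4,0.4,0.4,0.4]})

```text
time: 6.1
ee_pos: [581.1, 333.3, 223.9]
ee_rot: [0.0, 0.641, 0.768, 0.001]
wrist_force: [0.7, 0.1, -0.0]
opening: 0.501
gripper_force: 8.0
```

```bash
python3 -c "
from h import *
go(580,332.5,34,1.751)"
```

```text
rv [ 0.001 -0.    -0.   ] d [-0.6 -1.3 17.9] t 6.1
```

Scaled: 17 mm / 750 = 0.0227, 16 mm / 750 = 0.0213.

Call:
tcp_steps(deltas={"rx": [0,0,0,0,0,0],"ry": [0,0,0,0,0,0],"rz": [0,0,0,0,0,0],"x": [0,0,0,0,0,0],"y": [-0.0013,-0.0013,-0.0013,-0.0013,-0.0013,-0.0013],"z": [0.0067,0.0133,0.0187,0.0213,0.0227,0.0227],"jaw": [0.4,0.4,0.4,0.4,0.4,0.4]})

```text
time: 6.7
ee_pos: [579.8, 333.2, 205.3]
ee_rot: [-0.0, 0.641, 0.768, -0.0]
wrist_force: [-0.0, 0.6, -0.4]
opening: 0.5
gripper_force: 8.0
```

Call:
tcp_steps(deltas={"rx": [0,0,0],"ry": [0,0,0],"rz": [0,0,0],"x": [0,0,0],"y": [0,0,0],"z": [0.0007,0.0013,0.0013],"jaw": [0.4,0.4,0.4]})

```text
time: 7.0
ee_pos: [580.0, 333.2, 204.9]
ee_rot: [0.0, 0.641, 0.768, 0.0]
wrist_force: [-0.8, -2.4, 3.9]
opening: 0.499
gripper_force: 8.0
```

Call:
tcp_steps(deltas={"rx": [0,0,0],"ry": [0,0,0],"rz": [0,0,0],"x": [0,0,0],"y": [0,0,0],"z": [0.0007,0.0013,0.0013],"jaw": [0.4,0.4,0.4]})

```text
time: 7.3
ee_pos: [580.3, 333.1, 204.3]
ee_rot: [0.0, 0.641, 0.768, 0.0]
wrist_force: [-0.8, -4.1, 10.3]
opening: 0.501
gripper_force: 8.0
```

Scaled: -110 mm / 750 = -0.1467, -90 mm / 750 = -0.12.

Call:
tcp_steps(deltas={"rx": [0,0,0,0,0,0,0,0,0,0,0,0],"ry": [0,0,0,0,0,0,0,0,0,0,0,0],"rz": [0,0,0,0,0,0,0,0,0,0,0,0],"x": [0,0,0,0,0,0,0,0,0,0,0,0],"y": [0,0,0,0,0,0,0,0,0,0,0,0],"z": [-0.0011,-0.0011,-0.0011,-0.0011,-0.0011,-0.0011,-0.0067,-0.0267,-0.0667,-0.12,-0.1467,-0.1467],"jaw": [0.4,0.4,0.55,0.62,0.65,0.65,0.65,0.65,0.65,0.65,1,1]})

```text
time: 8.5
ee_pos: [580.7, 333.7, 318.2]
ee_rot: [0.001, 0.641, 0.768, 0.003]
wrist_force: [0.4, 0.2, 0.5]
opening: 0.79
gripper_force: 0.0
```

```bash
python3 -c "
from h import *
go(372,240,215,1.735)"
```

```text
rv [ 0.006 -0.002  0.016] d [ -54.7 -221.7  -70.2] t 8.5
```

Scaled: -221 mm / 750 = -0.2947, -205 mm / 750 = -0.2733, 0.016 rad / 2 = 0.008.

Call:
tcp_steps(deltas={"rx": [0,0,0,0,0,0,0,0],"ry": [0,0,0,0,0,0,0,0],"rz": [0.008,0.008,0.008,0.008,0.008,0.008,0.008,0.008],"x": [-0.0093,-0.02,-0.0293,-0.0293,-0.0293,-0.0293,-0.0293,-0.0293],"y": [-0.0587,-0.1133,-0.1693,-0.2267,-0.2733,-0.2947,-0.2947,-0.2947],"z": [-0.02,-0.02,-0.02,-0.02,-0.02,-0.02,-0.02,-0.02],"jaw": [1,1,1,1,1,1,1,1]})

```text
time: 9.3
ee_pos: [367.3, 272.4, 328.9]
ee_rot: [0.0, 0.647, 0.763, 0.001]
wrist_force: [-0.4, -0.4, 0.3]
opening: 1.005
gripper_force: 0.0
```

```bash
python3 -c "
from h import *
go(371.5,272,48,1.735)"
```

```text
rv [ 0.001 -0.     0.   ] d [ -1.2   4.  108.9] t 9.3
```

Scaled: 108 mm / 750 = 0.144, 100 mm / 750 = 0.1333.

Call:
tcp_steps(deltas={"rx": [0,0,0,0,0,0,0],"ry": [0,0,0,0,0,0,0],"rz": [0,0,0,0,0,0,0],"x": [-0.0013,-0.0013,-0.0013,-0.0013,-0.0013,-0.0013,-0.0013],"y": [0.0053,0.0053,0.0053,0.0053,0.0053,0.0053,0.0053],"z": [0.0333,0.08,0.1133,0.1333,0.144,0.144,0.144],"jaw": [1,1,1,1,1,1,1]})

```text
time: 10.0
ee_pos: [371.2, 271.9, 220.9]
ee_rot: [0.0, 0.647, 0.763, 0.0]
wrist_force: [0.0, 0.2, -0.0]
opening: 0.999
gripper_force: 0.0
```

```bash
python3 -c "
from h import *
go(371.5,272,48,1.735)"
```

```text
rv [ 0.001 -0.    -0.   ] d [0.  0.3 0.9] t 10.0
```

Call:
tcp_steps(deltas={"rx": [0,0,0,0,0,0,0],"ry": [0,0,0,0,0,0,0],"rz": [0,0,0,0,0,0,0],"x": [0,0,0,0,0,0,0],"y": [0,0,0,0,0,0,0],"z": [0,0,0,0,0,0,0],"jaw": [0.8,0.7,0.5,0.5,0.5,0.5,0.5]}, squeeze=12)

```text
time: 10.7
ee_pos: [370.5, 271.7, 220.7]
ee_rot: [-0.0, 0.647, 0.763, 0.0]
wrist_force: [-2.1, -0.4, 5.7]
opening: 0.628
gripper_force: 12.0
```

Scaled: -125 mm / 750 = -0.1667, -115 mm / 750 = -0.1533.

Call:
tcp_steps(deltas={"rx": [0,0,0,0,0,0,0],"ry": [0,0,0,0,0,0,0],"rz": [0,0,0,0,0,0,0],"x": [0,0,0,0,0,0,0],"y": [0,0,0,0,0,0,0],"z": [-0.0107,-0.0333,-0.0733,-0.12,-0.1533,-0.1667,-0.1667],"jaw": [0.5,0.5,0.5,0.5,0.5,0.5,0.5]})

```text
time: 11.4
ee_pos: [370.6, 271.7, 346.5]
ee_rot: [0.0, 0.647, 0.763, 0.001]
wrist_force: [0.1, -0.2, -2.2]
opening: 0.623
gripper_force: 12.0
```

```bash
python3 -c "
from h import *
go(666,-39,170,1.741)"
```

```text
rv [ 0.002 -0.001 -0.006] d [-354.8  240.7    4.7] t 11.4
```

Scaled: -355 mm / 750 = -0.4733, -342 mm / 750 = -0.456, -0.006 rad / 2 = -0.003.

Call:
tcp_steps(deltas={"rx": [0,0,0,0,0,0,0,0,0,0,0,0],"ry": [0,0,0,0,0,0,0,0,0,0,0,0],"rz": [-0.003,-0.003,-0.003,-0.003,-0.003,-0.003,-0.003,-0.003,-0.003,-0.003,-0.003,-0.003],"x": [-0.0267,-0.0693,-0.12,-0.1733,-0.2267,-0.28,-0.3333,-0.384,-0.4267,-0.456,-0.4733,-0.4733],"y": [0.0187,0.0467,0.0813,0.1173,0.1533,0.1893,0.2267,0.26,0.2893,0.3093,0.3213,0.3213],"z": [0,0.0027,0.0053,0.0067,0.0067,0.0067,0.0067,0.0067,0.0067,0.0067,0.0067,0.0067],"jaw": [0.5,0.5,0.5,0.5,0.5,0.5,0.5,0.5,0.5,0.5,0.5,0.5]})

```text
time: 12.6
ee_pos: [666.6, -40.2, 338.8]
ee_rot: [-0.001, 0.645, 0.764, -0.0]
wrist_force: [-0.7, -0.2, -3.6]
opening: 0.627
gripper_force: 12.0
```

```bash
python3 -c "
from h import *
go(666,-39,56,1.741)"
```

```text
rv [-0.002 -0.    -0.001] d [  1.2  -0.3 110.8] t 12.6
```

Scaled: 110 mm / 750 = 0.1467, 106 mm / 750 = 0.1413.

Call:
tcp_steps(deltas={"rx": [0,0,0,0,0,0,0,0],"ry": [0,0,0,0,0,0,0,0],"rz": [0,0,0,0,0,0,0,0],"x": [0.0013,0.0013,0.0013,0.0013,0.0013,0.0013,0.0013,0.0013],"y": [0,0,0,0,0,0,0,0],"z": [0.02,0.06,0.1,0.1267,0.1413,0.1467,0.1467,0.1467],"jaw": [0.5,0.5,0.5,0.5,0.5,0.5,0.5,0.5]})

```text
time: 13.4
ee_pos: [666.3, -38.0, 231.4]
ee_rot: [0.001, 0.644, 0.765, 0.0]
wrist_force: [0.1, 0.3, -2.1]
opening: 0.629
gripper_force: 12.0
```

Call:
tcp_steps(deltas={"rx": [0,0,0],"ry": [0,0,0],"rz": [0,0,0],"x": [0,0,0],"y": [0,0,0],"z": [0.0009,0.0019,0.0019],"jaw": [0.5,0.5,0.5]})

```text
time: 13.7
ee_pos: [666.1, -38.3, 229.4]
ee_rot: [0.0, 0.645, 0.765, 0.0]
wrist_force: [-0.2, 0.5, -1.8]
opening: 0.627
gripper_force: 12.0
```

Scaled: 1.8 mm / 750 = 0.0024, 1 mm / 750 = 0.0013.

Call:
tcp_steps(deltas={"rx": [0,0,0],"ry": [0,0,0],"rz": [0,0,0],"x": [0,0,0],"y": [0,0,0],"z": [0.0013,0.0024,0.0024],"jaw": [0.5,0.5,0.5]})

```text
time: 14.0
ee_pos: [666.0, -38.3, 227.2]
ee_rot: [-0.0, 0.645, 0.765, -0.0]
wrist_force: [-0.2, -0.1, -1.2]
opening: 0.625
gripper_force: 12.0
```

Call:
tcp_steps(deltas={"rx": [0,0,0],"ry": [0,0,0],"rz": [0,0,0],"x": [0,0,0],"y": [0,0,0],"z": [0.0007,0.0009,0.0009],"jaw": [0.5,0.5,0.5]})

```text
time: 14.3
ee_pos: [666.1, -38.3, 226.8]
ee_rot: [-0.0, 0.645, 0.765, -0.0]
wrist_force: [-1.6, 0.6, 3.0]
opening: 0.626
gripper_force: 12.0
```

Call:
tcp_steps(deltas={"rx": [0,0],"ry": [0,0],"rz": [0,0],"x": [0,0],"y": [0,0],"z": [0.0005,0.0005],"jaw": [0.5,0.5]})

```text
time: 14.5
ee_pos: [666.1, -38.2, 226.8]
ee_rot: [-0.0, 0.645, 0.765, -0.0]
wrist_force: [-4.7, 0.7, 8.9]
opening: 0.63
gripper_force: 12.0
```

Scaled: -120 mm / 750 = -0.16, -110 mm / 750 = -0.1467.

Call:
tcp_steps(deltas={"rx": [0,0,0,0,0,0,0,0,0,0,0],"ry": [0,0,0,0,0,0,0,0,0,0,0],"rz": [0,0,0,0,0,0,0,0,0,0,0],"x": [0,0,0,0,0,0,0,0,0,0,0],"y": [0,0,0,0,0,0,0,0,0,0,0],"z": [-0.0005,-0.0005,-0.0005,-0.0005,-0.0005,-0.0067,-0.0333,-0.0867,-0.1467,-0.16,-0.16],"jaw": [0.5,0.7,0.8,0.9,0.9,0.9,0.9,0.9,0.9,1,1]})

```text
time: 15.6
ee_pos: [666.5, -38.3, 348.5]
ee_rot: [0.002, 0.645, 0.765, 0.001]
wrist_force: [0.3, -0.2, -0.4]
opening: 0.998
gripper_force: 0.0
```

```bash
python3 -c "
from h import *
go(474,-180,180,2.36)"
```

```text
rv [ 0.003  0.002 -0.619] d [-107.1 -213.7   -4.2] t 15.6
```

```bash
python3 -c "
from h import *
go(535,-165,190,2.36)"
```

```text
rv [ 0.003  0.002 -0.619] d [-102.7 -151.   -14. ] t 15.6
```

Scaled: -151 mm / 750 = -0.2013, -140 mm / 750 = -0.1867, -0.619 rad / 2 = -0.3095.

Call:
tcp_steps(deltas={"rx": [0,0,0,0,0,0,0,0],"ry": [0,0,0,0,0,0,0,0],"rz": [-0.07,-0.14,-0.21,-0.28,-0.3095,-0.3095,-0.3095,-0.3095],"x": [-0.0347,-0.0693,-0.104,-0.128,-0.1373,-0.1373,-0.1373,-0.1373],"y": [-0.0507,-0.1013,-0.152,-0.1867,-0.2013,-0.2013,-0.2013,-0.2013],"z": [-0.0053,-0.0107,-0.016,-0.0187,-0.0187,-0.0187,-0.0187,-0.0187],"jaw": [1,1,1,1,1,1,1,1]})

```text
time: 16.4
ee_pos: [535.1, -164.8, 359.6]
ee_rot: [-0.0, 0.381, 0.924, 0.0]
wrist_force: [0.1, -0.6, -0.2]
opening: 1.001
gripper_force: 0.0
```

```bash
python3 - <<'E'
from h import *
c=viewer.camera_model("wrist");im=viewer.snapshot("wrist");cv2.imwrite("pics/w3.png",im[:,:,::-1])
import json;json.dump({k:np.array(v).tolist() for k,v in c.items()},open("w3.json","w"))
h=cv2.cvtColor(im,cv2.COLOR_RGB2HSV)
m=((h[...,1]<110)&(h[...,2]>110)).astype(np.uint8); u,v=proj(c,(474,-105,22)).astype(int);print(u,v)
l=cv2.connectedComponents(m)[1]
p=np.argwhere(l==l[v,u])[:,::-1].astype(np.float32)
r=cv2.minAreaRect(p);print(l[v,u],len(p),r); w=np.array([plane(c,q,22) for q in cv2.boxPoints(r)])
print(w.mean(0),[(np.linalg.norm(d).round(),np.arctan2(d[1],d[0]).round(3)) for d in(w[1]-w[0],w[2]-w[1])])
print(tri((c,r[0]),(viewer.camera_model("top"),(325.5,208))))
E
```

```text
257 89
2 5558 ((256.0, 87.0), (100.0, 58.0), 90.0)
[ 472.66655441 -105.95366026   22.        ] [(np.float64(54.0), np.float64(0.789)), (np.float64(92.0), np.float64(-0.76))]
(array([ 472.59203575, -104.72127322,   31.00178452]), np.float64(0.863974073416169))
```

View pics/w3.png

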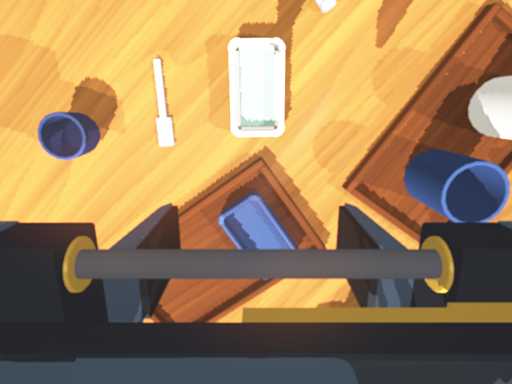

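The wrist view shows the dish at (256,87), squared up to the fingers. The spoon is at (162,110) and the blue sake rim at (63,135). The tall cup stands in its tray at right, well clear of the stored one.

```bash
python3 -c "
from h import *
import json
go(472.7,-105.3,23,2.36)
c={k:np.array(v) for k,v in json.load(open('w3.json')).items()}
print('blue',plane(c,(63,135),40), tri((c,(63,135)),(viewer.camera_model('top'),(401,254.2))))
print('dish tray corner',plane(c,(263,153),16),plane(c,(328,246),16),'tallcup',plane(c,(474,190),84))"
```

```text
rv [-0.    -0.001 -0.001] d [ 86.1  -1.8 164.7] t 16.4
blue [ 374.70436145 -264.65865697   40.        ] (array([ 373.15968027, -268.64798275,   34.66016988]), np.float64(1.2963177658851879))
dish tray corner [ 522.3172677  -145.23402016   16.        ] [ 647.72898149 -166.93455289   16.        ] tallcup [661.24494913 -34.84869696  84.        ]
```

Call:
tcp_steps(deltas={"rx": [0,0,0,0,0,0,0,0,0,0],"ry": [0,0,0,0,0,0,0,0,0,0],"rz": [0,0,0,0,0,0,0,0,0,0],"x": [0.0533,0.1067,0.1147,0.1147,0.1147,0.1147,0.1147,0.1147,0.1147,0.1147],"y": [-0.0013,-0.0027,-0.0027,-0.0027,-0.0027,-0.0027,-0.0027,-0.0027,-0.0027,-0.0027],"z": [0,0.0267,0.08,0.1333,0.1733,0.2,0.2133,0.2187,0.2187,0.2187],"jaw": [1,1,1,1,1,1,1,1,1,1]})

```text
time: 17.45
ee_pos: [472.7, -106.2, 197.0]
ee_rot: [0.001, 0.381, 0.925, 0.0]
wrist_force: [0.7, -0.5, -0.1]
opening: 1.004
gripper_force: 0.0
```

```bash
python3 -c "
from h import *
go(472.7,-105.3,23,2.36)"
```

```text
rv [ 0.001  0.001 -0.   ] d [0.6 0.6 2. ] t 17.4
```

Call:
tcp_steps(deltas={"rx": [0,0,0,0,0,0,0],"ry": [0,0,0,0,0,0,0],"rz": [0,0,0,0,0,0,0],"x": [0,0,0,0,0,0,0],"y": [0,0,0,0,0,0,0],"z": [0,0,0,0,0,0,0],"jaw": [0.8,0.65,0.5,0.45,0.45,0.45,0.45]}, squeeze=12)

```text
time: 18.15
ee_pos: [472.3, -106.2, 196.3]
ee_rot: [0.0, 0.381, 0.925, 0.0]
wrist_force: [0.1, 1.0, 2.8]
opening: 0.571
gripper_force: 12.0
```

Scaled: -110 mm / 750 = -0.1467, -105 mm / 750 = -0.14.

Call:
tcp_steps(deltas={"rx": [0,0,0,0,0,0,0],"ry": [0,0,0,0,0,0,0],"rz": [0,0,0,0,0,0,0],"x": [0,0,0,0,0,0,0],"y": [0,0,0,0,0,0,0],"z": [-0.0107,-0.0333,-0.0733,-0.1133,-0.14,-0.1467,-0.1467],"jaw": [0.45,0.45,0.45,0.45,0.45,0.45,0.45]})

```text
time: 18.85
ee_pos: [472.2, -106.1, 306.7]
ee_rot: [0.001, 0.381, 0.925, 0.0]
wrist_force: [-0.2, 0.1, -0.5]
opening: 0.573
gripper_force: 12.0
```

```bash
python3 -c "
from h import *
go(560.4,-314.3,130,2.972)"
```

```text
rv [ 0.     0.001 -0.612] d [-209.3  -85.6    4.9] t 18.9
```

Scaled: -209 mm / 750 = -0.2787, -204 mm / 750 = -0.272, -0.612 rad / 2 = -0.306.

Call:
tcp_steps(deltas={"rx": [0,0,0,0,0,0,0,0,0,0],"ry": [0,0,0,0,0,0,0,0,0,0],"rz": [-0.03,-0.075,-0.13,-0.185,-0.235,-0.275,-0.3,-0.306,-0.306,-0.306],"x": [-0.0267,-0.0667,-0.1173,-0.168,-0.2133,-0.2507,-0.272,-0.2787,-0.2787,-0.2787],"y": [-0.0107,-0.028,-0.048,-0.0693,-0.0867,-0.1027,-0.112,-0.1147,-0.1147,-0.1147],"z": [0,0.0027,0.0053,0.0067,0.0067,0.0067,0.0067,0.0067,0.0067,0.0067],"jaw": [0.45,0.45,0.45,0.45,0.45,0.45,0.45,0.45,0.45,0.45]})

```text
time: 19.85
ee_pos: [559.4, -313.5, 300.3]
ee_rot: [-0.001, 0.085, 0.996, 0.0]
wrist_force: [-0.4, 0.3, -0.8]
opening: 0.571
gripper_force: 12.0
```

```bash
python3 -c "
from h import *
go(560.4,-314.3,32,2.972)"
```

```text
rv [ 0.001 -0.002 -0.001] d [-1.3 -0.7 96.3] t 19.9
```

Scaled: 96 mm / 750 = 0.128, 93 mm / 750 = 0.124.

Call:
tcp_steps(deltas={"rx": [0,0,0,0,0,0,0,0],"ry": [0,0,0,0,0,0,0,0],"rz": [0,0,0,0,0,0,0,0],"x": [-0.0013,-0.0013,-0.0013,-0.0013,-0.0013,-0.0013,-0.0013,-0.0013],"y": [-0.0013,-0.0013,-0.0013,-0.0013,-0.0013,-0.0013,-0.0013,-0.0013],"z": [0.02,0.056,0.0907,0.112,0.124,0.128,0.128,0.128],"jaw": [0.45,0.45,0.45,0.45,0.45,0.45,0.45,0.45]})

```text
time: 20.65
ee_pos: [561.1, -315.7, 206.1]
ee_rot: [0.001, 0.085, 0.996, -0.0]
wrist_force: [-0.6, -0.1, -1.2]
opening: 0.568
gripper_force: 12.0
```

Call:
tcp_steps(deltas={"rx": [0,0,0],"ry": [0,0,0],"rz": [0,0,0],"x": [0,0,0],"y": [0,0,0],"z": [0.0011,0.002,0.002],"jaw": [0.45,0.45,0.45]})

```text
time: 20.95
ee_pos: [560.8, -315.6, 204.0]
ee_rot: [0.0, 0.085, 0.996, -0.0]
wrist_force: [0.1, 0.4, -1.4]
opening: 0.566
gripper_force: 12.0
```

Scaled: 1.2 mm / 750 = 0.0016, 0.7 mm / 750 = 0.0009.

Call:
tcp_steps(deltas={"rx": [0,0,0],"ry": [0,0,0],"rz": [0,0,0],"x": [0,0,0],"y": [0,0,0],"z": [0.0009,0.0016,0.0016],"jaw": [0.45,0.45,0.45]})

```text
time: 21.25
ee_pos: [560.7, -315.6, 202.4]
ee_rot: [-0.0, 0.085, 0.996, 0.0]
wrist_force: [-0.5, -0.4, -1.4]
opening: 0.571
gripper_force: 12.0
```

Call:
tcp_steps(deltas={"rx": [0,0,0],"ry": [0,0,0],"rz": [0,0,0],"x": [0,0,0],"y": [0,0,0],"z": [0.0007,0.0009,0.0009],"jaw": [0.45,0.45,0.45]})

```text
time: 21.55
ee_pos: [560.8, -315.6, 202.3]
ee_rot: [-0.0, 0.085, 0.996, 0.0]
wrist_force: [-3.5, 1.7, 9.1]
opening: 0.567
gripper_force: 12.0
```

Scaled: -100 mm / 750 = -0.1333, -90 mm / 750 = -0.12.

Call:
tcp_steps(deltas={"rx": [0,0,0,0,0,0,0,0,0,0,0,0],"ry": [0,0,0,0,0,0,0,0,0,0,0,0],"rz": [0,0,0,0,0,0,0,0,0,0,0,0],"x": [0,0,0,0,0,0,0,0,0,0,0,0],"y": [0,0,0,0,0,0,0,0,0,0,0,0],"z": [-0.0004,-0.0004,-0.0004,-0.0004,-0.0004,-0.0053,-0.0267,-0.0733,-0.12,-0.1333,-0.1333,-0.1333],"jaw": [0.45,0.6,0.68,0.7,0.7,0.7,0.7,0.7,0.7,0.7,1,1]})

```text
time: 22.75
ee_pos: [560.4, -315.4, 301.5]
ee_rot: [-0.0, 0.085, 0.996, 0.0]
wrist_force: [0.1, 0.4, -0.2]
opening: 0.842
gripper_force: 0.0
```

```bash
python3 -c "
from h import *
go(374.3,-266.3,110,1.751)"
```

```text
rv [-0.    -0.     1.221] d [191.7  16.9  19.5] t 22.8
```

Scaled: 192 mm / 750 = 0.256, 185 mm / 750 = 0.2467, 1.221 rad / 2 = 0.6105.

Call:
tcp_steps(deltas={"rx": [0,0,0,0,0,0,0,0,0,0,0],"ry": [0,0,0,0,0,0,0,0,0,0,0],"rz": [0.07,0.14,0.21,0.28,0.35,0.42,0.49,0.56,0.6105,0.6105,0.6105],"x": [0.0333,0.0733,0.12,0.1667,0.2133,0.2467,0.256,0.256,0.256,0.256,0.256],"y": [0.0027,0.0067,0.0107,0.0147,0.0187,0.0213,0.0227,0.0227,0.0227,0.0227,0.0227],"z": [0,0.0067,0.0133,0.02,0.0253,0.0253,0.0253,0.0253,0.0253,0.0253,0.0253],"jaw": [1,1,1,1,1,1,1,1,1,1,1]})

```text
time: 23.85
ee_pos: [374.1, -266.2, 282.1]
ee_rot: [-0.001, 0.639, 0.769, -0.0]
wrist_force: [-0.2, -0.1, -0.1]
opening: 1.004
gripper_force: 0.0
```

```bash
python3 -c "
from h import *
go(374.3,-266.3,26,1.751)"
```

```text
rv [-0.001 -0.001  0.003] d [-0.2  0.2 84.1] t 23.9
```

Scaled: 84 mm / 750 = 0.112, 79 mm / 750 = 0.1053.

Call:
tcp_steps(deltas={"rx": [0,0,0,0,0,0,0],"ry": [0,0,0,0,0,0,0],"rz": [0,0,0,0,0,0,0],"x": [0,0,0,0,0,0,0],"y": [0,0,0,0,0,0,0],"z": [0.0333,0.0667,0.0907,0.1053,0.112,0.112,0.112],"jaw": [1,1,1,1,1,1,1]})

```text
time: 24.55
ee_pos: [374.6, -266.5, 199.3]
ee_rot: [0.0, 0.641, 0.768, 0.0]
wrist_force: [-0.6, 1.1, 0.5]
opening: 1.002
gripper_force: 0.0
```

Call:
tcp_steps(deltas={"rx": [0,0,0,0,0,0,0,0],"ry": [0,0,0,0,0,0,0,0],"rz": [0,0,0,0,0,0,0,0],"x": [0,0,0,0,0,0,0,0],"y": [0,0,0,0,0,0,0,0],"z": [0,0,0,0,0,0,0,0],"jaw": [0.7,0.55,0.4,0.4,0.4,0.4,0.4,0.4]}, squeeze=8)

```text
time: 25.35
ee_pos: [374.4, -266.4, 198.8]
ee_rot: [-0.0, 0.641, 0.768, -0.0]
wrist_force: [-0.3, -0.2, 1.7]
opening: 0.502
gripper_force: 8.0
```

Call:
tcp_steps(deltas={"rx": [0,0,0,0,0,0,0],"ry": [0,0,0,0,0,0,0],"rz": [0,0,0,0,0,0,0],"x": [0,0,0,0,0,0,0],"y": [0,0,0,0,0,0,0],"z": [-0.0107,-0.04,-0.0867,-0.14,-0.1933,-0.22,-0.22],"jaw": [0.4,0.4,0.4,0.4,0.4,0.4,0.4]})

```text
time: 26.05
ee_pos: [374.8, -266.7, 367.0]
ee_rot: [0.003, 0.641, 0.768, 0.0]
wrist_force: [-0.6, -0.2, -1.0]
opening: 0.499
gripper_force: 8.0
```

```bash
python3 -c "
from h import *
go(594,175,185,1.751)"
```

```text
rv [ 0.004  0.004 -0.   ] d [395.4 294.7   9.5] t 26.1
```

Scaled: 382 mm / 750 = 0.5093, 366 mm / 750 = 0.488.

Call:
tcp_steps(deltas={"rx": [0,0,0,0,0,0,0,0,0,0,0,0],"ry": [0,0,0,0,0,0,0,0,0,0,0,0],"rz": [0,0,0,0,0,0,0,0,0,0,0,0],"x": [0.0213,0.0587,0.1067,0.1573,0.208,0.2587,0.3093,0.36,0.408,0.4533,0.488,0.5093],"y": [0.016,0.044,0.08,0.1173,0.1547,0.192,0.2307,0.268,0.304,0.3373,0.364,0.38],"z": [0.0013,0.0027,0.004,0.0053,0.0067,0.008,0.0093,0.0107,0.012,0.012,0.012,0.012],"jaw": [0.4,0.4,0.4,0.4,0.4,0.4,0.4,0.4,0.4,0.4,0.4,0.4]})

```text
time: 27.25
ee_pos: [586.7, 162.5, 353.5]
ee_rot: [-0.0, 0.64, 0.768, -0.001]
wrist_force: [0.6, -0.6, 0.2]
opening: 0.501
gripper_force: 8.0
```

Call:
tcp_steps(deltas={"rx": [0,0,0,0],"ry": [0,0,0,0],"rz": [0,0,0,0],"x": [0.016,0.016,0.016,0.016],"y": [0.012,0.012,0.012,0.012],"z": [0,0,0,0],"jaw": [0.4,0.4,0.4,0.4]})

```text
time: 27.65
ee_pos: [592.7, 172.8, 354.7]
ee_rot: [-0.0, 0.641, 0.768, -0.0]
wrist_force: [0.2, 0.4, -0.8]
opening: 0.501
gripper_force: 8.0
```

```bash
python3 - <<'E'
from h import *
c=viewer.camera_model("wrist");im=viewer.snapshot("wrist");cv2.imwrite("pics/w4.png",im[:,:,::-1])
import json;json.dump({k:np.array(v).tolist() for k,v in c.items()},open("w4.json","w"))
print(proj(c,(580,333,46)),proj(c,(606.5,206,46)))
E
```

```text
[278.44822839  -8.66824519] [279.68623459 150.28902676]
```

View pics/w4.png

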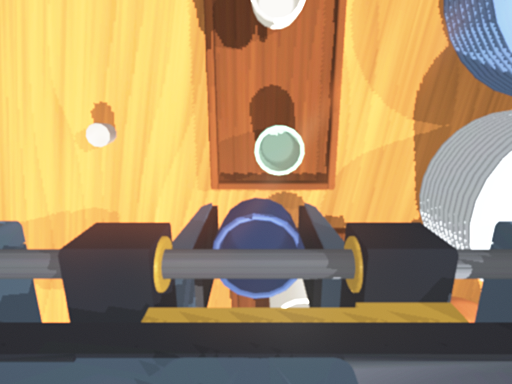

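The wrist view shows the green rim at (279,150) and the white cup upright at (278,5), with a clear gap between them. The blue cup is held straight at (258,250).

```bash
python3 -c "
from h import *
go(593,269.5,90,1.751)"
```

```text
rv [-0.     0.    -0.001] d [95.  17.5 92.8] t 27.7
```

Careful with the scale: shifts go in shares of 75 cm and turns go in shares of 2 rad. That gives: 95 mm / 750 = 0.1267, 93 mm / 750 = 0.124.

Call:
tcp_steps(deltas={"rx": [0,0,0,0,0,0,0,0,0,0],"ry": [0,0,0,0,0,0,0,0,0,0],"rz": [0,0,0,0,0,0,0,0,0,0],"x": [0.0267,0.0667,0.1067,0.124,0.1267,0.1267,0.1267,0.1267,0.1267,0.1267],"y": [0.0053,0.012,0.02,0.0227,0.0233,0.0233,0.0233,0.0233,0.0233,0.0233],"z": [0,0,0,0.02,0.06,0.1,0.12,0.124,0.124,0.124],"jaw": [0.4,0.4,0.4,0.4,0.4,0.4,0.4,0.4,0.4,0.4]})

```text
time: 28.7
ee_pos: [593.8, 270.4, 263.1]
ee_rot: [0.0, 0.641, 0.768, 0.001]
wrist_force: [0.2, 0.4, -0.0]
opening: 0.504
gripper_force: 8.0
```

```bash
python3 -c "
from h import *
go(593,269.5,34,1.751)"
```

```text
rv [ 0.002 -0.    -0.001] d [-0.8 -1.1 57.1] t 28.7
```

Scaled: 56 mm / 750 = 0.0747, 51 mm / 750 = 0.068.

Call:
tcp_steps(deltas={"rx": [0,0,0,0,0,0,0],"ry": [0,0,0,0,0,0,0],"rz": [0,0,0,0,0,0,0],"x": [-0.0013,-0.0013,-0.0013,-0.0013,-0.0013,-0.0013,-0.0013],"y": [-0.0013,-0.0013,-0.0013,-0.0013,-0.0013,-0.0013,-0.0013],"z": [0.016,0.0373,0.056,0.068,0.0747,0.0747,0.0747],"jaw": [0.4,0.4,0.4,0.4,0.4,0.4,0.4]})

```text
time: 29.4
ee_pos: [592.6, 269.4, 205.8]
ee_rot: [0.0, 0.641, 0.768, 0.0]
wrist_force: [0.1, -0.6, -0.8]
opening: 0.501
gripper_force: 8.0
```

Call:
tcp_steps(deltas={"rx": [0,0,0],"ry": [0,0,0],"rz": [0,0,0],"x": [0,0,0],"y": [0,0,0],"z": [0.0008,0.0013,0.0013],"jaw": [0.4,0.4,0.4]})

```text
time: 29.7
ee_pos: [592.5, 269.4, 205.0]
ee_rot: [0.0, 0.641, 0.768, 0.0]
wrist_force: [0.1, -0.6, -0.7]
opening: 0.505
gripper_force: 8.0
```

Call:
tcp_steps(deltas={"rx": [0,0,0],"ry": [0,0,0],"rz": [0,0,0],"x": [0,0,0],"y": [0,0,0],"z": [0.0005,0.0009,0.0009],"jaw": [0.4,0.4,0.4]})

```text
time: 30.0
ee_pos: [592.5, 269.3, 204.1]
ee_rot: [0.0, 0.641, 0.768, 0.0]
wrist_force: [-0.1, -0.0, -0.2]
opening: 0.501
gripper_force: 8.0
```

Scaled: 0.6 mm / 750 = 0.0008, 0.4 mm / 750 = 0.0005.

Call:
tcp_steps(deltas={"rx": [0,0,0],"ry": [0,0,0],"rz": [0,0,0],"x": [0,0,0],"y": [0,0,0],"z": [0.0005,0.0008,0.0008],"jaw": [0.4,0.4,0.4]})

```text
time: 30.3
ee_pos: [592.6, 269.4, 203.9]
ee_rot: [0.0, 0.641, 0.768, 0.0]
wrist_force: [-2.9, -0.5, 7.1]
opening: 0.503
gripper_force: 8.0
```

Scaled: -170 mm / 750 = -0.2267, -130 mm / 750 = -0.1733.

Call:
tcp_steps(deltas={"rx": [0,0,0,0,0,0,0,0,0,0,0,0],"ry": [0,0,0,0,0,0,0,0,0,0,0,0],"rz": [0,0,0,0,0,0,0,0,0,0,0,0],"x": [0,0,0,0,0,0,0,0,0,0,0,0],"y": [0,0,0,0,0,0,0,0,0,0,0,0],"z": [-0.0005,-0.0005,-0.0005,-0.0005,-0.0005,-0.0005,-0.0067,-0.0267,-0.0667,-0.12,-0.1733,-0.2267],"jaw": [0.4,0.5,0.6,0.65,0.65,0.65,0.65,0.65,0.65,0.65,0.8,1]})

```text
time: 31.5
ee_pos: [592.2, 269.2, 376.4]
ee_rot: [0.0, 0.641, 0.768, 0.0]
wrist_force: [0.7, 0.5, -0.9]
opening: 0.794
gripper_force: 0.0
```

```bash
python3 -c "
from h import *
go(450,150,230,1.751)"
```

```text
rv [ 0.001 -0.    -0.   ] d [ -91.8 -161.3  -25.7] t 31.5
```

Scaled: -672 mm / 750 = -0.896, -318 mm / 750 = -0.424.

Call:
tcp_steps(deltas={"rx": [0,0,0,0,0,0,0,0,0,0,0,0],"ry": [0,0,0,0,0,0,0,0,0,0,0,0],"rz": [0,0,0,0,0,0,0,0,0,0,0,0],"x": [-0.0533,-0.1133,-0.896,-0.896,-0.896,-0.896,-0.896,-0.896,-0.896,-0.896,-0.896,-0.896],"y": [-0.0253,-0.0533,-0.424,-0.424,-0.424,-0.424,-0.424,-0.424,-0.424,-0.424,-0.424,-0.424],"z": [0,0,0,0,0,0,0,0,0,0,0,0],"jaw": [1,1,1,1,1,1,1,1,1,1,1,1]})

```text
time: 32.7
ee_pos: [437.7, -306.2, 374.9]
ee_rot: [0.001, 0.641, 0.768, 0.0]
wrist_force: [1.9, 0.1, 0.1]
opening: 1.004
gripper_force: 0.0
```

Call:
tcp_steps(deltas={"rx": [0,0,0,0,0,0,0],"ry": [0,0,0,0,0,0,0],"rz": [0,0,0,0,0,0,0],"x": [-0.1933,-0.1933,-0.1933,-0.1933,-0.1933,-0.1933,-0.1933],"y": [-0.092,-0.092,-0.092,-0.092,-0.092,-0.092,-0.092],"z": [0,0,0,0,0,0,0],"jaw": [1,1,1,1,1,1,1]})

```text
time: 33.4
ee_pos: [397.2, -458.0, 373.8]
ee_rot: [-0.0, 0.64, 0.768, 0.0]
wrist_force: [-0.0, 0.6, 0.3]
opening: 0.997
gripper_force: 0.0
```

```bash
python3 - <<'E'
from h import *
for n,(x0,x1,y0,y1) in {"top":(100,460,85,280),"scene":(80,410,135,285)}.items():
    im=viewer.snapshot(n)[:,:,::-1]
    cv2.imwrite(f"pics/{n}f.png",cv2.resize(im[y0:y1,x0:x1],None,fx=2.2,fy=2.2,interpolation=cv2.INTER_CUBIC))
E
```

```text
(no output)
```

View pics/topf.png

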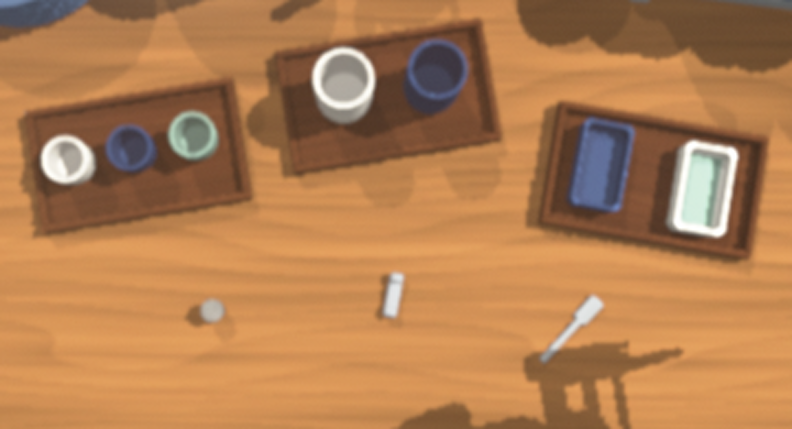

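View pics/scenef.png

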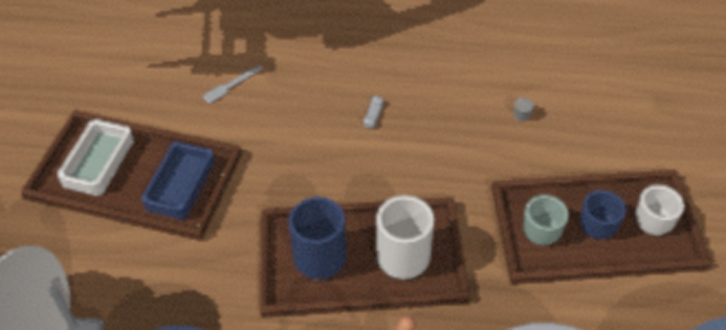

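Both views show every piece upright inside its tray with clear gaps: white sake (68,160), blue sake (130,148), tall cup (436,75) and dish (703,188) in the top crop. The stored pieces and the clutter have not moved.

```bash
python3 -c "
from bench import robot, viewer
print(robot.sign_off())"
```

```text
the job is handed in; nothing more can be done
None
```

All four pieces are put away upright in their matching trays, each touching no other piece; the stored pieces are unmoved, the gripper is empty, and the job is handed in at about 34 s of the 99 s allowed.

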